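# Lock the slab guide with its snap cap

## Robot

A 7-joint arm with a two-finger parallel gripper is mounted at the origin on a cart in front of the work surface, level with it; the furniture and walls round the work are solid. World frame = base frame: x ahead of the robot, y to its left, z up, the work surface at z = 0. Lengths are in m, angles in rad, forces in N, time in s.
With the tool pointing down it reaches from about 0.425 to 0.875 m from the base axis. Payload 8.4 kg.
Tool frame: the origin (TCP) lies midway between the tips of the shut fingers; the grasp point (between the pads) lies 19 mm behind it; z points along the fingers, y is the line along which they close (so a half turn about z gives the same grasp; the last joint's range is limited). The gripper opens to 87 mm and grips with 3 to 60 N. Pads are 19 mm wide; open, the fingers measure 117 mm over their backs; the gripper's body (75 mm by 190 mm) begins 51 mm behind the grasp point.
Start: joints at [-1.269, 0.333, 0.04, 1.465, -0.013, 1.343, -0.059], TCP at [0.254, 0.598, 0.223] pointing down, gripper open.
Joint ranges: [-2.58, 2.58], [-0.38, 2.09], [-1.3, 1.39], [0.25, 2.4], [-1.5, 4.64], [0.08, 2.09], [-2.65, 2.65]. Speed limits (rad/s): [2.22, 2.22, 2.79, 2.79, 3.14, 3.14, 3.14].

## Interface

Orientations are given as [roll, pitch, yaw] about the fixed x, y, z axes, in that order (R = Rz(yaw) Ry(pitch) Rx(roll)).
In Python, from rig import manip, cams gives the robot as it stands.
- The arm moves only by the tool move_arm, never from a script. Its argument "rows" is a list of rows, each an object of numbers: "tx", "ty", "tz": the shift along the tool's x, y, z in units of 0.2 m (1.0 is 0.2 m); "rx", "ry", "rz": the turn, a rotation vector about the tool's x, y, z in units of pi rad (1.0 is pi rad); "gripper": the opening, from 0 (shut) to 1 (fully open). A call has 1 to 5 rows; each row shifts and turns the commanded pose from where the row before left it, along the tool's axes as they then stand; what a row does not reach is not made up. A row lasts 1/8 s, in which the tool goes at most 62.5 mm and 10.7 degrees, less where a joint would pass 70% of its speed; a pose out of reach is approached as far as the arm can. A call with a number of a shift or a turn outside -1 to 1 is refused whole. A call with a gripper value outside its range is refused whole. The fingers move at their own pace and stop on an object; the grip force is fixed at half the most. Time passes only in rows, so rows that do not move let the fingers close. It gives the time, the measured TCP pose, the force, the opening and the grip force at its end, in the units of the state.
- manip.get_state(): the state, without advancing time (a new reading comes with each control period).
- cams.get_image(name): name is "scene" or "side" or "wrist"; returns the picture (384x512x3 uint8, red, green, blue); there is no depth.
- cams.get_calibration(name): a dict with "fov_y" (degrees; the focal length in pixels is half the picture's height over the tangent of half this angle, whatever the lens; pixels are square), "cx", "cy" (the principal point, pixels), "cam_to_world" (4x4, takes a point from camera to world coordinates). Camera axes: x right, y down, z forward; pixel columns grow to the right and rows downward; lengths in m; the calibration is good to about 2 mm. A picture is of the moment at which its call begins: read the wrist's pose just before it. get_calibration takes no time and is no camera call; for the wrist camera it gives the pose at the moment of the call.
- manip.finish_job(): hands the job in; it is judged then, once.
The state is a dict: "time_s": time; "joint_pos": joint angles; "qvel": joint speeds; "joint_efforts": joint torques, N m; "tool_pos": TCP position; "orientation": TCP orientation; "ft_force": force on the tool from outside, world axes, zero at the start; "ft_torque": the same for the moment, N m; "width": finger opening in m; "grasp_force": force on a finger pad.
Only numpy, scipy, OpenCV 4.12 (cv2) and the standard library are available. Lean on these libraries where they do the work, as an engineer would, in place of code of your own. Each camera call takes 0.05 s, during which the arm holds its last target. There are 200 camera calls.

## Task

Get the portioning board ready for slicing: slide the steel guide square up against the slab until the slab sits snug between the guide and the board's back stop, then press the loose snap cap down onto the stud in the guide's slot until it clicks, and keep pressing so that it sits fully home on the guide with the slab still snug. Finish while still gripping the cap and pressing it down firmly (about 2 kg of push): do not let go at the end. Leave the flour shaker and the cut pieces on the board where they are.

Things in the scene. Friction and masses are not known exactly. Their poses are not given: they have to be found in the camera images.
- board: White plastic portioning board, 250 x 260 mm, fixed to the counter. Origin on the counter under its centre, x across the board to its back stop, z up; its top is 22 mm above the origin. Back stop: steel bar along y, 210 mm long, 24 mm high above the board, its slab-side face at x = +105 mm. The stud stands at x = -20 mm, y = 0.
- stud (a point): Tip of the upright steel stud on the board: 13.4 mm post, tapered tip, 26 mm above the board top. Four sprung balls stand out of it to 21 mm across, centres 12.5 mm above the board top. The cap's mouth passes them at about 10 N of push; then they spring out behind its lip, the push drops (the click) and they draw the cap down.
- guide: Loose steel guide lying on the board, 0.3 kg. Origin on the board top under the middle of its slot, x to its flush face. Blade along y: 160 mm long, 8 mm thick, 26 mm high, flush face at x = +60 mm. Behind it a flat tongue 52 mm wide, 5 mm thick, to x = -74 mm, with a slot 20 mm wide from x = -32 to +28 mm round the stud.
- guide_grip (a point): Middle of the top of the guide's upright wooden grip: a block 12 mm thick (guide's x), 46 mm wide (y), standing at x = -65 mm on the guide, its top 38 mm above the board and 33 mm above the tongue. Pinch it from above across the 12 mm, or push it from behind.
- guide_face (a point): Middle of the guide's flush face, 13 mm above the board. At the start 25 to 38 mm short of where it stops with the slab snug (x = +57 mm in the board's frame) and up to 0.08 rad askew.
- slab: White speckled slab of bean-milk block, 48 x 152 x 34 mm, about 0.25 kg, loose between guide and back stop, 5 to 13 mm short of the stop, up to 0.05 rad askew. Origin under its centre, x along the 48 mm side towards the stop; against the stop it is at x = +81 mm in the board's frame. The guide pushes it along; sliding both takes 3 to 12 N, more if a pinch presses the guide down.
- cap: Loose round snap cap, grey ribbed plastic, 36 mm across, 34 mm high, 40 g, standing open side down on the counter right of the board. Origin at the centre of its underside. Mouth 16 mm across, 3.5 mm deep, then 23 mm across up to 26 mm. Resting on the balls its underside is 17 mm above the board top; fully home it lies on the tongue, 5 mm above the board top.
- flour_shaker: Bystander: steel flour shaker, 61 mm across, 84 mm high, right of the board, nearer or farther than the cap, 75 mm or more from its centre. Origin under its centre.
- cut_pieces: Bystander: two cut white pieces side by side, 34 x 38 x 30 mm, on the board's front left corner. Origin under the centre.

How it is judged:
By the outcome, as a careful person would: the job done as asked, in the order asked, and still so for the second after the job is handed in, while the arm keeps its last pose, push and grip.
It also fails if it takes over 70 s, if anything falls off the work surface, if the arm or the gripper's body presses on something with over 40 N, if the wrist force passes 120 N, or if a joint passes its speed limit or range.

## Working session

There is one attempt and no reset: what is moved stays moved. The work goes in short steps, Python scripts to look and compute and a tool call to move; the robot and the scene stay as the last step left them, time stands still between calls to the robot, and variables do not carry over. Pictures are saved under pics/ and viewed, at most 10 in all, crops included, and the job is handed in when it is done.

Besides the shell and the picture viewer there is one more tool, called after ">>>" by a JSON object that holds its "name" and its "arguments". move_arm: Moves the arm, as the interface text tells. Shifts and turns lie within -1 to 1; 1 stands for 0.2 m of shift or pi rad of turn. Its arguments: {"type":"object","properties":{"rows":{"type":"array","items":{"type":"object","properties":{"tx":{"type":"number","minimum":-1,"maximum":1},"ty":{"type":"number","minimum":-1,"maximum":1},"tz":{"type":"number","minimum":-1,"maximum":1},"rx":{"type":"number","minimum":-1,"maximum":1},"ry":{"type":"number","minimum":-1,"maximum":1},"rz":{"type":"number","minimum":-1,"maximum":1},"gripper":{"type":"number"}}}}},"required":["rows"]}

```bash
mkdir -p pics
cat > h.py <<'E'
import numpy as np, cv2
from rig import manip, cams
def cal(n):
    c=cams.get_calibration(n); f=192/np.tan(np.radians(c['fov_y'])/2)
    return f,c['cx'],c['cy'],np.array(c['cam_to_world'])
def ray(C,u,v):
    f,cx,cy,T=C; d=T[:3,:3]@np.array([(u-cx)/f,(v-cy)/f,1]); return T[:3,3],d/np.linalg.norm(d)
def onz(C,u,v,z):
    o,d=ray(C,u,v); return o+d*(z-o[2])/d[2]
def tri(rs):
    A=0;b=0
    for o,d in rs:
        P=np.eye(3)-np.outer(d,d);A=A+P;b=b+P@o
    p=np.linalg.solve(A,b); return p,[np.linalg.norm((np.eye(3)-np.outer(d,d))@(p-o)) for o,d in rs]
def proj(C,p):
    f,cx,cy,T=C; q=T[:3,:3].T@(np.asarray(p)-T[:3,3]); return q[:2]/q[2]*f+[cx,cy]
E
python3 - <<'E'
from h import *
np.set_printoptions(precision=4,suppress=True)
a=cams.get_image('scene');b=cams.get_image('side')
np.savez('c1.npz',a=a,b=b)
cv2.imwrite('pics/scene.png',cv2.resize(a[:,:,::-1],(800,600),interpolation=cv2.INTER_CUBIC));cv2.imwrite('pics/side.png',cv2.resize(b[:,:,::-1],(800,600),interpolation=cv2.INTER_CUBIC))
for n in('scene','side','wrist'): print(n,cal(n))
s=manip.get_state();print({k:s[k] for k in('time_s','tool_pos','orientation','ft_force','width')})
E
```

```text
scene (np.float64(481.1648288884416), 259.27930538446316, 193.2486883228108, array([[ 0.8002, -0.2898,  0.5251, -0.0081],
       [-0.5995, -0.4138,  0.6852, -0.7837],
       [ 0.0187, -0.863 , -0.5048,  0.5982],
       [ 0.    ,  0.    ,  0.    ,  1.    ]]))
side (np.float64(485.10300144379806), 251.39814763500684, 187.8933814726842, array([[-0.9961, -0.0171,  0.0862,  0.4519],
       [-0.0856,  0.4087, -0.9086,  0.8483],
       [-0.0197, -0.9125, -0.4086,  0.4662],
       [ 0.    ,  0.    ,  0.    ,  1.    ]]))
wrist (np.float64(297.47146852501646), 257.22619222951596, 192.2781207720343, array([[ 0.3902,  0.8895,  0.2377,  0.1893],
       [ 0.9207, -0.3764, -0.1028,  0.6253],
       [-0.002 ,  0.259 , -0.9659,  0.3833],
       [ 0.    ,  0.    ,  0.    ,  1.    ]]))
{'time_s': 0.1, 'tool_pos': array([0.2535, 0.5981, 0.2217]), 'orientation': array([-3.1401,  0.0001,  2.7408]), 'ft_force': array([-0.7061,  0.6487,  0.0947]), 'width': 0.08678816973701817}
```

View pics/scene.png

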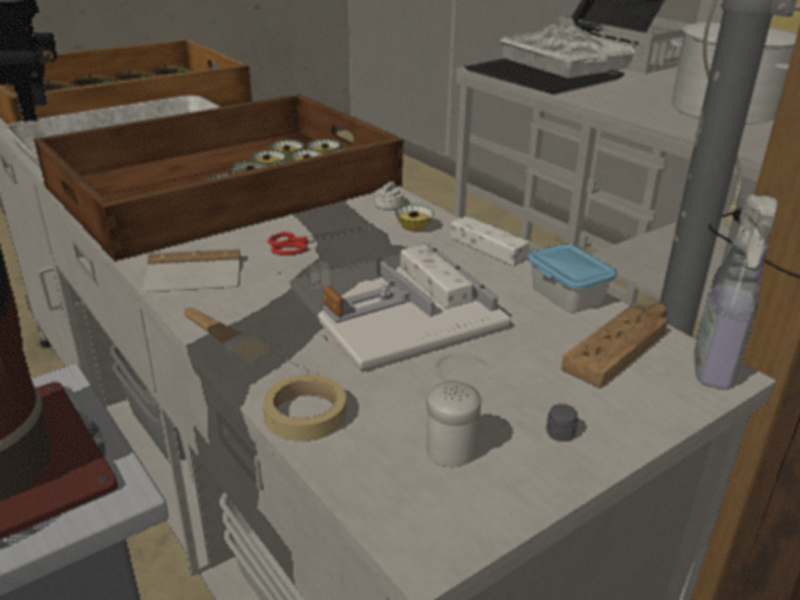

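View pics/side.png

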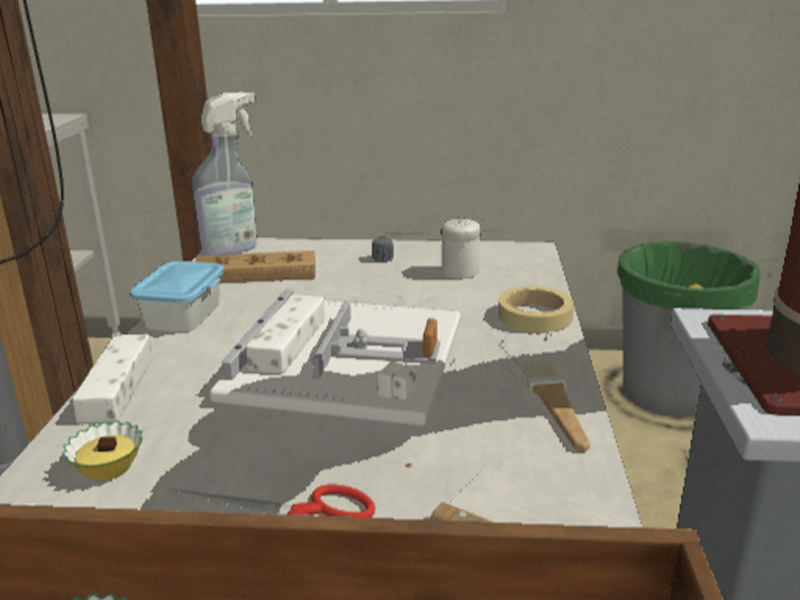

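The scene view shows the cap at about (562,422) and the shaker at (452,425). The guide's grip is at (333,300) and the slab at (437,275). In the side view the cap is at (382,249), the grip at (430,338) and the stud at (361,338). I'll enlarge the board in both views.

Run:
```python
from h import *
z=np.load('c1.npz')
def crop(im,x,y,w,h,s,n): cv2.imwrite(n,cv2.resize(im[y:y+h,x:x+w,::-1],None,fx=s,fy=s,interpolation=cv2.INTER_CUBIC))
crop(z['a'],195,140,140,100,5.5 and 5,'pics/s1.png')
crop(z['b'],130,170,170,105,4.7 and 4,'pics/d1.png')
A,B=cal('scene'),cal('side')
k=.64
def t(n,a,b): print(n,*[np.round(q,4) for q in tri([ray(A,a[0]*k,a[1]*k),ray(B,b[0]*k,b[1]*k)])])
t('cap top',(562,411),(382,240)); t('grip top',(333,291),(431,322)); t('shaker top',(453,390),(461,224));t('cap bot',(562,434),(382,258))
```

```text
cap top [ 0.5797 -0.3318  0.0326] [0.0004 0.0004]
grip top [0.484  0.03   0.0614] [0.0003 0.0003]
shaker top [ 0.4513 -0.2743  0.083 ] [0.0019 0.0019]
cap bot [ 0.5811 -0.3359 -0.0011] [0.0002 0.0002]
```

View pics/s1.png

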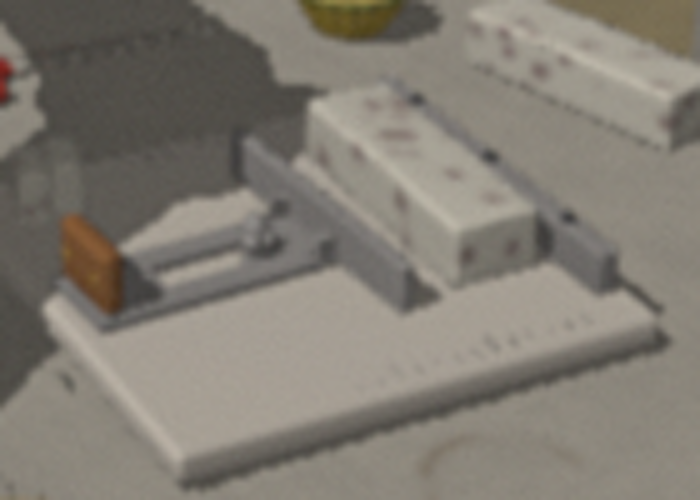

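View pics/d1.png

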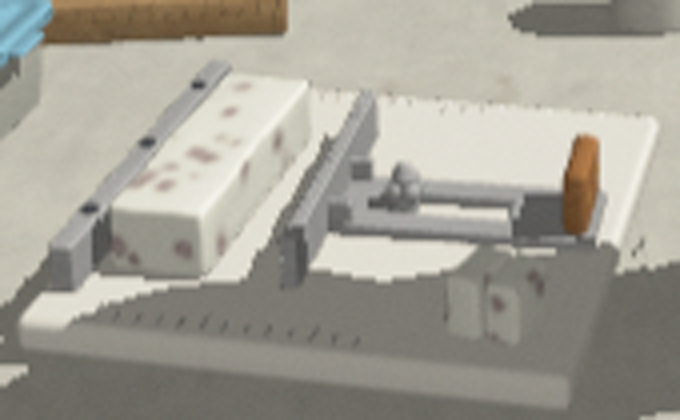

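```bash
cat > m.py <<'E'
from h import *
A,B=cal('scene'),cal('side')
def t(n,a,b):
    p,e=tri([ray(A,195+a[0]/5,140+a[1]/5),ray(B,130+b[0]/4,170+b[1]/4)]); print(n,np.round(p,4),np.round(e[0],4)); return p
t('stud tip',(265,208),(404,165))
t('board FR top',(183,465),(658,122)); t('board FL top',(48,305),(572,380))
for n,u in(('FR',(183,465)),('FL',(48,305)),('BR',(658,325))): print('scene',n,onz(A,195+u[0]/5,140+u[1]/5,.022).round(4))
for n,u in(('FR',(658,122)),('FL',(572,380)),('BL',(22,328))): print('side',n,onz(B,130+u[0]/4,170+u[1]/4,.022).round(4))
t('blade R',(410,270),(370,95)); t('blade L',(246,138),(292,230))
t('stop R',(612,250),(220,65)); 
t('slab FR top',(458,235),(308,85)); t('slab FL top',(312,103),(203,213))
t('grip',(93,240),(586,141))
E
python3 m.py
```

```text
stud tip [0.5728 0.0223 0.0466] 0.0027
board FR top [ 0.4499 -0.0923  0.0158] 0.001
board FL top [ 0.4928  0.0996 -0.0197] 0.0071
scene FR [ 0.4463 -0.0993  0.022 ]
scene FL [0.4671 0.0424 0.022 ]
scene BR [ 0.6856 -0.1327  0.022 ]
side FR [ 0.4491 -0.0784  0.022 ]
side FL [0.4833 0.1695 0.022 ]
side BL [0.7246 0.1419 0.022 ]
blade R [ 0.5987 -0.058   0.0443] 0.0003
blade L [0.6128 0.0904 0.0453] 0.0003
stop R [ 0.6869 -0.0968  0.0433] 0.0012
slab FR top [ 0.6301 -0.0542  0.051 ] 0.0
slab FL top [0.6533 0.0903 0.0531] 0.0001
grip [0.4824 0.0247 0.0602] 0.0009
```

Board yaw comes out at about -0.13, the guide's yaw at about -0.095 and the slab's at about -0.16. All heights match the text. Next I'll go over the guide grip for a closer look with the wrist camera.

```bash
cat > plan.py <<'E'
import sys,numpy as np
from rig import manip
from scipy.spatial.transform import Rotation as R
def plan(p,yaw,n,nr=None,verbose=True):
    """rows from the measured pose to p, yaw (tool down); n rows, turn in the first nr"""
    s=manip.get_state(); r=R.from_euler('xyz',s['orientation']); x=np.array(s['tool_pos'])
    g=R.from_euler('xyz',[np.pi,0,yaw]); nr=nr or n; p=np.array(p,float)
    rv=(r.inv()*g).as_rotvec()/nr; st=(p-x)/n
    for i in range(n):
        d=r.inv().apply(st)/.2; w=rv/np.pi if i<nr else rv*0
        print(np.round(d,4),np.round(w,4)); r=r*R.from_rotvec(w*np.pi)
    print('yaw now',s['orientation'],'pos',x.round(4),'t',s['time_s'])
if __name__=='__main__':
    a=[float(v) for v in sys.argv[1:]]; plan(a[:3],a[3],int(a[4]),int(a[5]) if len(a)>5 else None)
E
python3 plan.py .50 .027 .22 1.47 10 8
```

```text
[-0.2249 -0.2148  0.0012] [-0.      0.      0.0506]
[-0.256  -0.1765  0.0012] [-0.      0.      0.0506]
[-0.2807 -0.1338  0.0011] [-0.      0.      0.0506]
[-0.2984 -0.0877  0.001 ] [-0.      0.      0.0506]
[-0.3085 -0.0394  0.001 ] [-0.      0.      0.0506]
[-0.3108  0.0099  0.0009] [-0.      0.      0.0506]
[-0.3054  0.0589  0.0009] [-0.      0.      0.0506]
[-0.2922  0.1065  0.0009] [-0.      0.      0.0506]
[-0.2717  0.1514  0.0009] [-0.  0.  0.]
[-0.2717  0.1514  0.0009] [-0.  0.  0.]
yaw now [-3.14007308e+00  1.39067660e-04  2.74078573e+00] pos [0.2535 0.5981 0.2217] t 0.1
```

>>> {"name": "move_arm", "arguments": {"rows": [{"tx": -0.22, "ty": -0.21, "rz": 0.05, "gripper": 1}, {"tx": -0.26, "ty": -0.18, "rz": 0.05, "gripper": 1}, {"tx": -0.28, "ty": -0.13, "rz": 0.05, "gripper": 1}, {"tx": -0.3, "ty": -0.09, "rz": 0.05, "gripper": 1}, {"tx": -0.31, "ty": -0.04, "rz": 0.05, "gripper": 1}]}}

```text
invalid input
```

>>> {"name": "move_arm", "arguments": {"rows": [{"tx": -0.31, "ty": 0.01, "rz": 0.05, "gripper": 0.4}, {"tx": -0.3, "ty": 0.06, "rz": 0.05, "gripper": 0.4}, {"tx": -0.29, "ty": 0.11, "rz": 0.05, "gripper": 0.4}, {"tx": -0.27, "ty": 0.15, "gripper": 0.4}, {"tx": -0.27, "ty": 0.15, "gripper": 0.4}]}}

```text
invalid input
```

Run:
```python
from h import *
s=manip.get_state();C=cal('wrist');w=cams.get_image('wrist')
np.savez('w1.npz',w=w,T=C[3])
cv2.imwrite('pics/w1.png',cv2.resize(w[:,:,::-1],(800,600),interpolation=cv2.INTER_CUBIC))
print(s['time_s'],s['tool_pos'],s['orientation'],s['ft_force'],s['width'],C)
for p in ([.483,.027,.06],[.573,.022,.048]): print(proj(C,p)*1.5625)
```

```text
0.1 [0.2534662  0.59806284 0.22173137] [-3.14007308e+00  1.39067660e-04  2.74078573e+00] [-0.70605644  0.64872247  0.09469422] 0.08678816973701817 (np.float64(297.47146852501646), 257.22619222951596, 192.2781207720343, array([[ 0.3901561 ,  0.88954286,  0.23767985,  0.18929123],
       [ 0.92074649, -0.37636378, -0.10284065,  0.62526828],
       [-0.00202708,  0.2589668 , -0.9658841 ,  0.38332359],
       [ 0.        ,  0.        ,  0.        ,  1.        ]]))
[-54.47808949 722.35559376]
[  7.30846004 769.53175402]
```

View pics/w1.png

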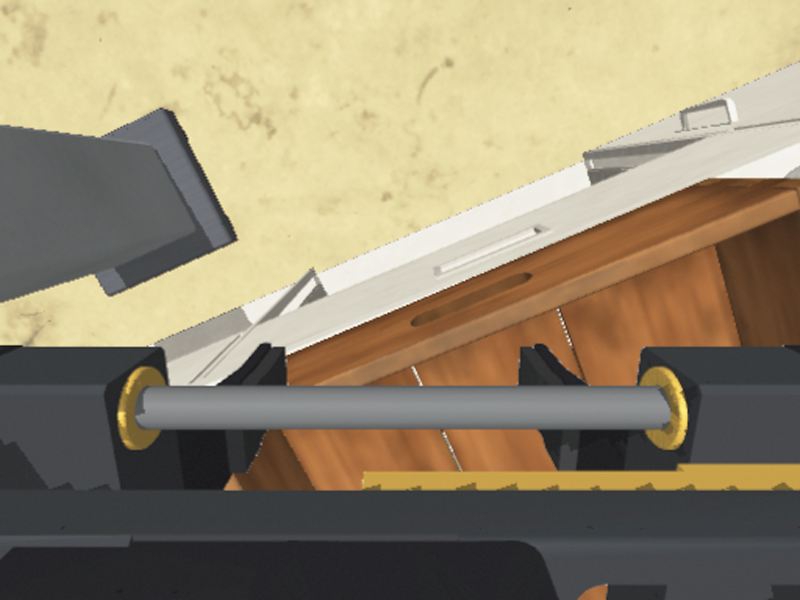

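The arm did not move: both calls were refused, possibly because each row needs all seven numbers. This picture shows only the start pose, with the fingers over the wooden box. I'll retry with full rows.

>>> {"name": "move_arm", "arguments": {"rows": [{"tx": -0.22, "ty": -0.21, "tz": 0, "rx": 0, "ry": 0, "rz": 0.05, "gripper": 1}, {"tx": -0.26, "ty": -0.18, "tz": 0, "rx": 0, "ry": 0, "rz": 0.05, "gripper": 1}, {"tx": -0.28, "ty": -0.13, "tz": 0, "rx": 0, "ry": 0, "rz": 0.05, "gripper": 1}, {"tx": -0.3, "ty": -0.09, "tz": 0, "rx": 0, "ry": 0, "rz": 0.05, "gripper": 1}, {"tx": -0.31, "ty": -0.04, "tz": 0, "rx": 0, "ry": 0, "rz": 0.05, "gripper": 1}]}}

```text
time_s: 0.78
tool_pos: [0.3781, 0.3122, 0.2225]
orientation: [3.142, -0.0, 1.95]
ft_force: [1.1, 0.7, -0.2]
width: 0.0869
grasp_force: 0.0
```

>>> {"name": "move_arm", "arguments": {"rows": [{"tx": -0.31, "ty": 0.01, "tz": 0, "rx": 0, "ry": 0, "rz": 0.05, "gripper": 0.4}, {"tx": -0.3, "ty": 0.06, "tz": 0, "rx": 0, "ry": 0, "rz": 0.05, "gripper": 0.4}, {"tx": -0.29, "ty": 0.11, "tz": 0, "rx": 0, "ry": 0, "rz": 0.05, "gripper": 0.4}, {"tx": -0.27, "ty": 0.15, "tz": 0, "rx": 0, "ry": 0, "rz": 0, "gripper": 0.4}, {"tx": -0.27, "ty": 0.15, "tz": 0, "rx": 0, "ry": 0, "rz": 0, "gripper": 0.4}]}}

```text
time_s: 1.4
tool_pos: [0.5048, 0.0308, 0.2227]
orientation: [3.141, -0.001, 1.484]
ft_force: [0.9, 0.3, -0.2]
width: 0.0452
grasp_force: 0.0
```

Run:
```python
from h import *
s=manip.get_state();C=cal('wrist');w=cams.get_image('wrist')
np.savez('w1.npz',w=w,T=C[3])
cv2.imwrite('pics/w2.png',cv2.resize(w[:,:,::-1],(800,600),interpolation=cv2.INTER_CUBIC))
print(s['time_s'],s['tool_pos'],s['orientation'],s['ft_force'],s['width'])
for p in ([.483,.027,.06],[.573,.022,.048]): print(proj(C,p)*1.5625)
```

```text
1.4 [0.50477311 0.03082985 0.22270358] [ 3.14117446e+00 -5.37581922e-04  1.48440341e+00] [ 0.89344574  0.28272059 -0.15875995] 0.045151306959927605
[370.90595658 285.2913046 ]
[493.7060965  277.91180576]
```

View pics/w2.png

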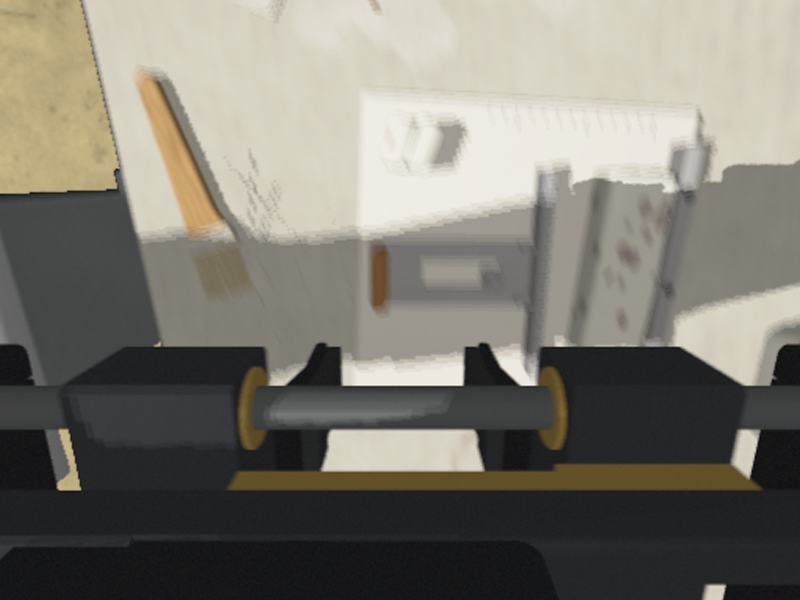

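The view is blurred because the arm was still moving. The grip is at (380,277), the stud at (488,273), and the blade runs along x≈540. I'll take a still frame and measure the grip by its colour.

```bash
cat > wg.py <<'E'
from h import *
def shot(n):
    cams.get_image('wrist'); C=cal('wrist'); s=manip.get_state(); w=cams.get_image('wrist'); np.savez(n,w=w,T=C[3])
    print(s['time_s'],s['tool_pos'].round(4),s['orientation'].round(3),np.abs(s['qvel']).max().round(4)); return w,C
if __name__=='__main__':
    cams.get_image('wrist')
    w,C=shot('w2.npz')
    hsv=cv2.cvtColor(w,cv2.COLOR_RGB2HSV); m=((hsv[...,1]>120)&(hsv[...,0]<20)&(hsv[...,2]>40)).astype(np.uint8)
    n,_,st,ce=cv2.connectedComponentsWithStats(m)
    for i in range(1,n):
        if st[i,4]>60: print(st[i],ce[i])
    cv2.imwrite('pics/w3.png',cv2.resize(w[50:230,200:470,::-1],None,fx=2.9,fy=2.9,interpolation=cv2.INTER_CUBIC))
E
python3 wg.py
```

```text
1.55 [0.505  0.0291 0.2226] [3.141e+00 1.000e-03 1.478e+00] 0.0759
[102  75  14  32  94] [108.45744681  91.9787234 ]
[235 152  11  41 396] [239.62121212 171.98989899]
```

View pics/w3.png

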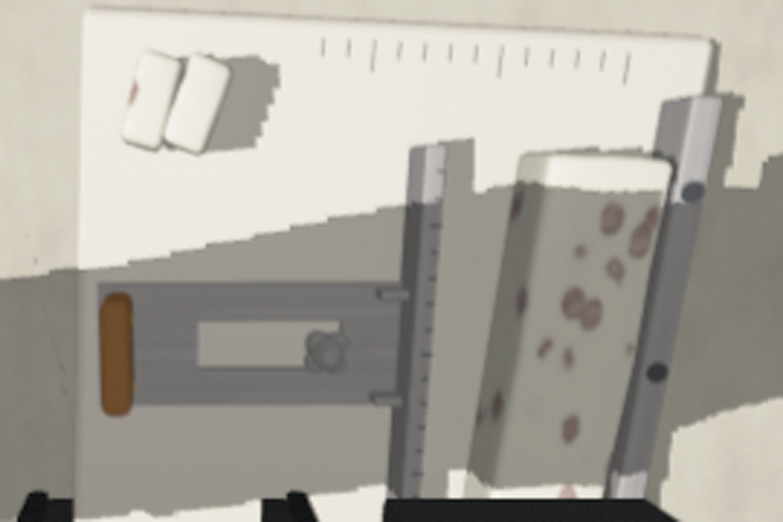

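Now sharp. In the crop, the grip top is centred at (118,354) and the stud tip at (327,351). The blade top runs (428,147)–(408,495), the stop's inner edge (662,100)–(610,490), and the board's left edge (88,8)–(715,38).

Run:
```python
from h import *
T=np.load('w2.npz')['T'];f,cx,cy,_=cal('wrist');C=(f,cx,cy,T);A,B=cal('scene'),cal('side')
px=lambda u:(200+u[0]/2.9,50+u[1]/2.9)
w=lambda u,z:onz(C,*px(u),z)[:2]
def yaw(a,b,ofs=0): d=b-a; return np.arctan2(d[1],d[0])+ofs
print('grip',w((118,354),.060)); print('grip dir',yaw(w((117,412),.06),w((117,296),.06),-np.pi/2))
print('stud',w((327,351),.048))
print('blade yaw',yaw(w((390,495),.048),w((411,147),.048),-np.pi/2),'tongue',yaw(w((140,283),.027),w((370,283),.027)),'edge bot',yaw(w((140,404),.027),w((370,404),.027)))
print('board left edge yaw',yaw(w((88,8),.022),w((715,38),.022)),w((88,8),.022),w((715,38),.022))
print('board front',yaw(w((75,515),.022),w((85,20),.022),-np.pi/2))
print('stop yaw',yaw(w((613,470),.046),w((660,100),.046),-np.pi/2),w((613,470),.046),w((660,100),.046))
print('slab yaw',yaw(w((610,480),.056),w((668,165),.056),-np.pi/2))
g=tri([ray(A,195+93/5,140+240/5),ray(B,130+586/4,170+141/4),ray(C,*px((118,354)))]);print('grip3',g)
g=tri([ray(A,195+265/5,140+208/5),ray(B,130+404/4,170+165/4),ray(C,*px((327,351)))]);print('stud3',g)
```

```text
grip [0.48812232 0.0367771 ]
grip dir -0.10774616569376505
stud [0.56974129 0.02798823]
blade yaw -0.08228621598278019 tongue -0.09305981582911797 edge bot -0.09313419100173528
board left edge yaw -0.1369245744529801 [0.48834277 0.16560857] [0.73012438 0.13229427]
board front -0.13924878010573227
stop yaw -0.07880418364625408 [ 0.68557954 -0.0334149 ] [0.69694148 0.11046596]
slab yaw -0.1332972820421532
grip3 (array([0.4853335 , 0.03235747, 0.05929834]), [np.float64(0.00374313104321711), np.float64(0.005259109995751822), np.float64(0.004984834457322912)])
stud3 (array([0.57210871, 0.02519962, 0.04628362]), [np.float64(0.004401079301472756), np.float64(0.0018444422616884547), np.float64(0.003080253553528892)])
```

>>> {"name": "move_arm", "arguments": {"rows": [{"tx": 0.01, "ty": -0.1, "tz": 0.2, "rx": 0, "ry": 0, "rz": 0, "gripper": 0.42}, {"tx": 0, "ty": 0, "tz": 0.25, "rx": 0, "ry": 0, "rz": 0, "gripper": 0.42}, {"tx": 0, "ty": 0, "tz": 0.2, "rx": 0, "ry": 0, "rz": 0, "gripper": 0.42}, {"tx": 0, "ty": 0, "tz": 0, "rx": 0, "ry": 0, "rz": 0, "gripper": 0.42}, {"tx": 0, "ty": 0, "tz": 0, "rx": 0, "ry": 0, "rz": 0, "gripper": 0.42}]}}

```text
time_s: 2.22
tool_pos: [0.4853, 0.0373, 0.0939]
orientation: [3.141, -0.0, 1.485]
ft_force: [0.4, -0.5, -0.2]
width: 0.0364
grasp_force: 0.0
```

Run:
```python
from wg import *
w,C=shot('w3.npz')
cv2.imwrite('pics/w4.png',cv2.resize(w[:,100:420,::-1],None,fx=1.56,fy=1.56,interpolation=cv2.INTER_CUBIC))
hsv=cv2.cvtColor(w,cv2.COLOR_RGB2HSV); m=((hsv[...,1]>120)&(hsv[...,0]<20)&(hsv[...,2]>40)).astype(np.uint8)
n,_,st,ce=cv2.connectedComponentsWithStats(m)
for i in range(1,n):
    if st[i,4]>60: print(st[i],ce[i],onz(C,*ce[i],.06))
```

```text
2.275 [0.4857 0.0373 0.0943] [ 3.139e+00 -1.000e-03  1.485e+00] 0.0065
[ 47  64  23  49 206] [56.67475728 88.69902913] [0.36929437 0.13187933 0.06      ]
[ 249  181   17   66 1013] [257.20335637 213.77591313] [0.48669016 0.03915484 0.06      ]
```

View pics/w4.png

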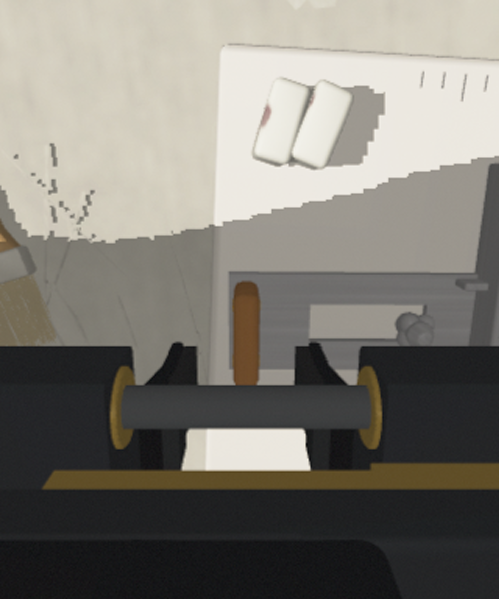

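The grip at crop (246,335) is centred between the fingers, and the stud tip is at (415,326). I'll descend and pinch.

>>> {"name": "move_arm", "arguments": {"rows": [{"tx": -0.01, "ty": 0, "tz": 0.15, "rx": 0, "ry": 0, "rz": 0, "gripper": 0.42}, {"tx": 0, "ty": 0, "tz": 0.12, "rx": 0, "ry": 0, "rz": 0, "gripper": 0.42}, {"tx": 0, "ty": 0, "tz": 0, "rx": 0, "ry": 0, "rz": 0, "gripper": 0.2}, {"tx": 0, "ty": 0, "tz": 0, "rx": 0, "ry": 0, "rz": 0, "gripper": 0}, {"tx": 0, "ty": 0, "tz": 0, "rx": 0, "ry": 0, "rz": 0, "gripper": 0}]}}

```text
time_s: 2.95
tool_pos: [0.4854, 0.0347, 0.0399]
orientation: [3.14, -0.001, 1.484]
ft_force: [-0.1, -0.1, -1.2]
width: 0.0143
grasp_force: 0.0
```

Run:
```python
from h import *
T=np.load('w3.npz')['T'];f,cx,cy,_=cal('wrist');C=(f,cx,cy,T)
w=lambda u,z:onz(C,100+u[0]/1.56,u[1]/1.56,z)
print('stud',w((415,326),.048),'corner',w((222,46),.022))
T2=np.load('w2.npz')['T'];C2=(f,cx,cy,T2)
print(tri([ray(C,100+415/1.56,326/1.56),ray(C2,200+327/2.9,50+351/2.9)]))
print(tri([ray(C,100+415/1.56,326/1.56),ray(C2,200+327/2.9,50+351/2.9),ray(cal('scene'),195+265/5,140+208/5),ray(cal('side'),130+404/4,170+165/4)]))
```

```text
stud [0.56639762 0.03180962 0.048     ] corner [0.48694368 0.16458371 0.022     ]
(array([0.57358743, 0.02393976, 0.027142  ]), [np.float64(0.00044106495440633854), np.float64(0.00044106495440621516)])
(array([0.57124234, 0.02686157, 0.04540003]), [np.float64(0.004997996147421841), np.float64(0.0011676404438328114), np.float64(0.006116368253247652), np.float64(0.0018674309480102048)])
```

Stud is at about (0.572, 0.024). I'll finish the pinch, then push along the board's x while straightening the guide to the board's yaw.

>>> {"name": "move_arm", "arguments": {"rows": [{"tx": 0, "ty": 0, "tz": 0, "rx": 0, "ry": 0, "rz": 0, "gripper": 0}, {"tx": 0, "ty": 0, "tz": 0, "rx": 0, "ry": 0, "rz": 0, "gripper": 0}, {"tx": 0, "ty": 0.02, "tz": 0, "rx": 0, "ry": 0, "rz": 0.005, "gripper": 0}, {"tx": 0, "ty": 0.025, "tz": 0, "rx": 0, "ry": 0, "rz": 0.005, "gripper": 0}, {"tx": 0, "ty": 0.025, "tz": 0, "rx": 0, "ry": 0, "rz": 0.006, "gripper": 0}]}}

```text
time_s: 3.58
tool_pos: [0.4964, 0.0345, 0.0397]
orientation: [-3.137, -0.002, 1.435]
ft_force: [-16.1, 4.0, 22.8]
width: 0.012
grasp_force: 30.1
```

>>> {"name": "move_arm", "arguments": {"rows": [{"tx": 0, "ty": 0, "tz": -0.01, "rx": 0, "ry": 0, "rz": 0, "gripper": 0}, {"tx": 0, "ty": 0, "tz": 0, "rx": 0, "ry": 0, "rz": 0, "gripper": 0}]}}

```text
time_s: 3.82
tool_pos: [0.4982, 0.0329, 0.0406]
orientation: [-3.142, 0.0, 1.434]
ft_force: [-1.1, 0.3, -3.5]
width: 0.0121
grasp_force: 30.0
```

>>> {"name": "move_arm", "arguments": {"rows": [{"tx": 0, "ty": 0.025, "tz": 0.003, "rx": 0, "ry": 0, "rz": 0, "gripper": 0}, {"tx": 0, "ty": 0.025, "tz": 0, "rx": 0, "ry": 0, "rz": 0, "gripper": 0}, {"tx": 0, "ty": 0.025, "tz": 0, "rx": 0, "ry": 0, "rz": 0, "gripper": 0}]}}

```text
time_s: 4.2
tool_pos: [0.5137, 0.0308, 0.0399]
orientation: [-3.142, 0.0, 1.434]
ft_force: [0.1, -0.4, -2.3]
width: 0.0116
grasp_force: 30.0
```

>>> {"name": "move_arm", "arguments": {"rows": [{"tx": 0, "ty": 0.015, "tz": 0, "rx": 0, "ry": 0, "rz": 0, "gripper": 0}, {"tx": 0, "ty": 0.015, "tz": 0, "rx": 0, "ry": 0, "rz": 0, "gripper": 0}]}}

```text
time_s: 4.45
tool_pos: [0.519, 0.03, 0.0398]
orientation: [-3.141, 0.0, 1.434]
ft_force: [-2.9, 0.5, -2.4]
width: 0.0117
grasp_force: 30.0
```

>>> {"name": "move_arm", "arguments": {"rows": [{"tx": 0, "ty": 0.01, "tz": 0, "rx": 0, "ry": 0, "rz": 0, "gripper": 0}, {"tx": 0, "ty": 0.01, "tz": 0, "rx": 0, "ry": 0, "rz": 0, "gripper": 0}]}}

```text
time_s: 4.7
tool_pos: [0.5231, 0.0296, 0.0399]
orientation: [-3.141, 0.0, 1.434]
ft_force: [-2.0, 0.5, -2.6]
width: 0.0117
grasp_force: 30.0
```

>>> {"name": "move_arm", "arguments": {"rows": [{"tx": 0, "ty": 0.01, "tz": 0, "rx": 0, "ry": 0, "rz": 0, "gripper": 0}, {"tx": 0, "ty": 0.005, "tz": 0, "rx": 0, "ry": 0, "rz": 0, "gripper": 0}]}}

```text
time_s: 4.95
tool_pos: [0.5234, 0.0297, 0.0397]
orientation: [-3.136, -0.0, 1.434]
ft_force: [-17.8, 2.1, 14.3]
width: 0.0121
grasp_force: 30.0
```

The guide has met a hard stop at x = 0.5234, close to the predicted 0.5245. I'll check the moment for leftover skew and look at the scene.

Run:
```python
from h import *
s=manip.get_state();print(s['ft_force'],s['ft_torque'],s['tool_pos'],s['orientation'])
a=cams.get_image('scene');b=cams.get_image('side');s=manip.get_state();print(s['ft_force'],s['ft_torque'])
np.savez('c2.npz',a=a,b=b)
u=cv2.resize(a[150:215,225:335,::-1],(780,461),interpolation=cv2.INTER_CUBIC)
v=cv2.resize(b[175:250,135:285,::-1],(780,390),interpolation=cv2.INTER_CUBIC)
o=np.vstack([cv2.resize(u,(508,300)),cv2.resize(v,(600,300))[:, :508]]) 
cv2.imwrite('pics/c2.png',o)
```

```text
[-17.81514963   2.08683659  14.32485274] [4.18230587e-01 3.89793352e+00 1.29773458e-03] [0.52341141 0.02968915 0.039714  ] [-3.13558640e+00 -2.00768526e-04  1.43411359e+00]
[-14.75680712   3.05340006  11.39502458] [ 0.33303599  3.2641571  -0.0172729 ]
```

View pics/c2.png

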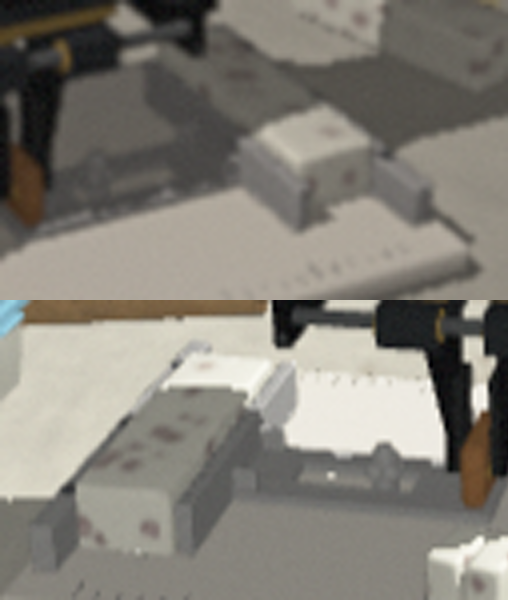

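The slab is snug in both views: the guide blade, slab and stop touch along their length, and the moment about z is about 0. I'll release and lift.

>>> {"name": "move_arm", "arguments": {"rows": [{"tx": 0, "ty": -0.005, "tz": -0.005, "rx": 0, "ry": 0, "rz": 0, "gripper": 0.1}, {"tx": 0, "ty": 0, "tz": 0, "rx": 0, "ry": 0, "rz": 0, "gripper": 0.25}, {"tx": 0, "ty": 0, "tz": 0, "rx": 0, "ry": 0, "rz": 0, "gripper": 0.32}, {"tx": 0, "ty": 0, "tz": 0, "rx": 0, "ry": 0, "rz": 0, "gripper": 0.32}]}}

```text
time_s: 5.55
tool_pos: [0.5259, 0.0292, 0.0414]
orientation: [3.14, -0.0, 1.434]
ft_force: [1.1, -0.1, -1.2]
width: 0.0264
grasp_force: 0.0
```

>>> {"name": "move_arm", "arguments": {"rows": [{"tx": 0, "ty": 0, "tz": -0.1, "rx": 0, "ry": 0, "rz": 0, "gripper": 0.32}, {"tx": 0, "ty": 0, "tz": -0.2, "rx": 0, "ry": 0, "rz": 0, "gripper": 0.32}, {"tx": 0, "ty": 0, "tz": -0.25, "rx": 0, "ry": 0, "rz": 0, "gripper": 0.5}, {"tx": 0, "ty": 0, "tz": 0, "rx": 0, "ry": 0, "rz": 0, "gripper": 1}]}}

```text
time_s: 6.05
tool_pos: [0.5279, 0.0294, 0.1548]
orientation: [3.135, -0.003, 1.433]
ft_force: [0.6, 0.0, -0.3]
width: 0.0408
grasp_force: 0.0
```

```bash
python3 plan.py .58 -.333 .15 1.7 8 3
```

```text
[-0.2199  0.0632  0.0027] [ 0.0007 -0.0002 -0.0283]
[-0.2246  0.0435  0.0028] [ 0.0007 -0.0002 -0.0283]
[-0.2276  0.0234  0.0029] [ 0.0007 -0.0002 -0.0283]
[-0.2288  0.0031  0.003 ] [ 0. -0. -0.]
[-0.2288  0.0031  0.003 ] [ 0. -0. -0.]
[-0.2288  0.0031  0.003 ] [ 0. -0. -0.]
[-0.2288  0.0031  0.003 ] [ 0. -0. -0.]
[-0.2288  0.0031  0.003 ] [ 0. -0. -0.]
yaw now [ 3.13495492e+00 -3.12854169e-03  1.43348742e+00] pos [0.5279 0.0294 0.1548] t 6.05
```

>>> {"name": "move_arm", "arguments": {"rows": [{"tx": -0.22, "ty": 0.06, "tz": 0, "rx": 0, "ry": 0, "rz": -0.028, "gripper": 1}, {"tx": -0.225, "ty": 0.045, "tz": 0, "rx": 0, "ry": 0, "rz": -0.028, "gripper": 1}, {"tx": -0.23, "ty": 0.025, "tz": 0, "rx": 0, "ry": 0, "rz": -0.028, "gripper": 1}, {"tx": -0.23, "ty": 0, "tz": 0, "rx": 0, "ry": 0, "rz": 0, "gripper": 1}, {"tx": -0.23, "ty": 0, "tz": 0, "rx": 0, "ry": 0, "rz": 0, "gripper": 1}]}}

```text
time_s: 6.68
tool_pos: [0.5562, -0.1998, 0.1502]
orientation: [-3.141, 0.0, 1.698]
ft_force: [0.5, 0.9, -0.6]
width: 0.0847
grasp_force: 0.0
```

>>> {"name": "move_arm", "arguments": {"rows": [{"tx": -0.23, "ty": 0.01, "tz": 0, "rx": 0, "ry": 0, "rz": 0, "gripper": 1}, {"tx": -0.23, "ty": 0.005, "tz": 0, "rx": 0, "ry": 0, "rz": 0, "gripper": 1}, {"tx": -0.1, "ty": 0, "tz": 0, "rx": 0, "ry": 0, "rz": 0, "gripper": 1}, {"tx": 0, "ty": 0, "tz": 0, "rx": 0, "ry": 0, "rz": 0, "gripper": 1}, {"tx": 0, "ty": 0, "tz": 0, "rx": 0, "ry": 0, "rz": 0, "gripper": 1}]}}

```text
time_s: 7.3
tool_pos: [0.5735, -0.3079, 0.1503]
orientation: [-3.141, -0.001, 1.699]
ft_force: [0.2, -0.6, 0.4]
width: 0.0869
grasp_force: 0.0
```

```bash
python3 - <<'E'
from wg import *
w,C=shot('w5.npz')
for p in ([.58,-.333,.034],[.451,-.274,.084]): print(p,proj(C,p))
m=(w.max(2)<85).astype(np.uint8); m=cv2.morphologyEx(m,cv2.MORPH_OPEN,np.ones((3,3)))
n,_,st,ce=cv2.connectedComponentsWithStats(m)
for i in range(1,n):
    if st[i,4]>150: print(st[i],ce[i].round(1),onz(C,*ce[i],.034).round(4))
E
python3 plan.py .58 -.333 .15 1.7 2
```

```text
7.35 [ 0.5737 -0.3075  0.1505] [-3.141e+00 -1.000e-03  1.699e+00] 0.0083
[0.58, -0.333, 0.034] [259.70639268 213.28098937]
[0.451, -0.274, 0.084] [101.84261693 141.06546524]
[252 189  25  15 151] [265.3 194.6] [ 0.5829 -0.3134  0.034 ]
[    0   219   512   165 61709] [252.8 313.8] [ 0.5876 -0.4482  0.034 ]
[-0.0653  0.0073  0.0017] [ 0.     -0.0001 -0.0001]
[-0.0653  0.0073  0.0018] [ 0.     -0.0001 -0.0001]
yaw now [ 3.14152430e+00 -8.22259752e-04  1.69951338e+00] pos [ 0.5738 -0.3075  0.1507] t 7.4
```

Run:
```python
from wg import *
w=np.load('w5.npz')['w']
print(w[160:224:4,225:305:4].max(2))
```

```text
[[133 163 219 215 213 216 217 217 215 216 218 218 217 216 213 213 215 214
  214 215]
 [219 218 218 214 213 216 218 218 216 216 216 218 218 217 214 212 215 217
  216 217]
 [219 220 218 213 213 216 218 217 216 217 217 217 219 216 213 214 216 215
  215 216]
 [219 220 216 215 212 216 216 216 215 217 218 217 217 217 216 217 214 214
  215 215]
 [219 219 216 216 213 216 214 215 216 218 217 217 218 217 217 218 214 215
  216 216]
 [220 219 217 216 213 216 215 215 216 217 217 216 217 217 215 217 214 216
  216 216]
 [221 219 217 215 215 216 216 214 216 218 217 216 217 216 215 217 216 217
  216 218]
 [220 218 216 215 214 216 216 214 203 119 202 132 130 131 204 202 216 218
  216 218]
 [219 218 216 214 215 216 204  72  71  71  60  62 131 132 133 131 131 216
  216 217]
 [219 217 216 216 217 218  76  76  76  70  64  69  60 132 134 132 130 131
  217 216]
 [218 217 218 218 218 135  89 131 125 124 121 113  63 116 134 131 131 131
  132 216]
 [217 218 217 218 219 103 135 126 125 123 122 119 109  75 133 132 130 131
  132 217]
 [217 217 216 216 218 111 127 124 122 122 119 119 118  65 132 132 132 131
  133 216]
 [215 217 216 217 217 127 126 125 123 121 121 118 119  97 133 132 133 131
  183 218]
 [216 216 215 213 217 130 123 123 122 121 119 118 118 104 132 132 132 217
  217 216]
 [215 215 215 216 217 216 123 123 121 120 120 119 112 159 215 215 217 217
  218 216]]
```

The cap comes out at about (0.5815, -0.335). I'll go down for a first centring pinch across x.

```bash
python3 plan.py .5815 -.335 .018 1.7 3
```

```text
[-0.0474  0.0069  0.2212] [ 0.     -0.0001 -0.0001]
[-0.0473  0.0069  0.2212] [ 0.     -0.0001 -0.0001]
[-0.0472  0.0069  0.2212] [ 0.     -0.0001 -0.0001]
yaw now [ 3.14152430e+00 -8.22259752e-04  1.69951338e+00] pos [ 0.5738 -0.3075  0.1507] t 7.4
```

>>> {"name": "move_arm", "arguments": {"rows": [{"tx": -0.14, "ty": 0.02, "tz": 0.2, "rx": 0, "ry": 0, "rz": 0, "gripper": 1}, {"tx": 0, "ty": 0, "tz": 0.25, "rx": 0, "ry": 0, "rz": 0, "gripper": 1}, {"tx": 0, "ty": 0, "tz": 0.2, "rx": 0, "ry": 0, "rz": 0, "gripper": 1}, {"tx": 0, "ty": 0, "tz": 0, "rx": 0, "ry": 0, "rz": 0, "gripper": 1}]}}

```text
time_s: 7.9
tool_pos: [0.5793, -0.3339, 0.0181]
orientation: [-3.137, -0.003, 1.699]
ft_force: [0.4, 0.3, 0.6]
width: 0.0868
grasp_force: 0.0
```

>>> {"name": "move_arm", "arguments": {"rows": [{"tx": 0, "ty": 0, "tz": 0, "rx": 0, "ry": 0, "rz": 0, "gripper": 0.6}, {"tx": 0, "ty": 0, "tz": 0, "rx": 0, "ry": 0, "rz": 0, "gripper": 0.45}, {"tx": 0, "ty": 0, "tz": 0, "rx": 0, "ry": 0, "rz": 0, "gripper": 0.4}, {"tx": 0, "ty": 0, "tz": 0, "rx": 0, "ry": 0, "rz": 0, "gripper": 0.4}, {"tx": 0, "ty": 0, "tz": 0, "rx": 0, "ry": 0, "rz": 0, "gripper": 0.3}]}}

```text
time_s: 8.52
tool_pos: [0.581, -0.3364, 0.0212]
orientation: [3.141, 0.0, 1.698]
ft_force: [0.2, 0.9, -0.4]
width: 0.0447
grasp_force: 0.0
```

>>> {"name": "move_arm", "arguments": {"rows": [{"tx": 0, "ty": 0, "tz": 0, "rx": 0, "ry": 0, "rz": 0, "gripper": 0.3}, {"tx": 0, "ty": 0, "tz": 0, "rx": 0, "ry": 0, "rz": 0, "gripper": 0.3}, {"tx": 0, "ty": 0, "tz": 0, "rx": 0, "ry": 0, "rz": 0, "gripper": 0.3}]}}

```text
time_s: 8.9
tool_pos: [0.5809, -0.3363, 0.021]
orientation: [-3.142, -0.0, 1.698]
ft_force: [-0.3, -0.1, 0.8]
width: 0.0352
grasp_force: 30.0
```

>>> {"name": "move_arm", "arguments": {"rows": [{"tx": 0, "ty": 0, "tz": 0, "rx": 0, "ry": 0, "rz": 0, "gripper": 0.7}, {"tx": 0, "ty": 0, "tz": 0, "rx": 0, "ry": 0, "rz": 0, "gripper": 1}, {"tx": 0, "ty": 0, "tz": -0.2, "rx": 0, "ry": 0, "rz": 0, "gripper": 1}, {"tx": 0, "ty": 0, "tz": -0.1, "rx": 0, "ry": 0, "rz": 0.055, "gripper": 1}, {"tx": 0, "ty": 0, "tz": 0, "rx": 0, "ry": 0, "rz": 0.055, "gripper": 1}]}}

```text
time_s: 9.52
tool_pos: [0.5818, -0.3371, 0.0831]
orientation: [3.138, 0.0, 1.346]
ft_force: [-0.3, -0.4, -0.5]
width: 0.0774
grasp_force: 0.0
```

>>> {"name": "move_arm", "arguments": {"rows": [{"tx": 0, "ty": 0, "tz": 0, "rx": 0, "ry": 0, "rz": 0.055, "gripper": 1}, {"tx": 0, "ty": 0, "tz": 0, "rx": 0, "ry": 0, "rz": 0.055, "gripper": 1}, {"tx": 0, "ty": 0, "tz": 0, "rx": 0, "ry": 0, "rz": 0.055, "gripper": 1}, {"tx": 0, "ty": 0, "tz": 0, "rx": 0, "ry": 0, "rz": 0.055, "gripper": 1}, {"tx": 0, "ty": 0, "tz": 0, "rx": 0, "ry": 0, "rz": 0.055, "gripper": 1}]}}

```text
time_s: 10.15
tool_pos: [0.5809, -0.3362, 0.0809]
orientation: [-3.142, -0.0, 0.483]
ft_force: [-0.2, 0.6, -0.1]
width: 0.087
grasp_force: 0.0
```

>>> {"name": "move_arm", "arguments": {"rows": [{"tx": 0, "ty": 0, "tz": 0, "rx": 0, "ry": 0, "rz": 0.055, "gripper": 1}, {"tx": 0, "ty": 0, "tz": 0, "rx": 0, "ry": 0, "rz": 0.055, "gripper": 1}, {"tx": 0, "ty": 0, "tz": 0, "rx": 0, "ry": 0, "rz": 0.035, "gripper": 1}, {"tx": 0, "ty": 0, "tz": 0, "rx": 0, "ry": 0, "rz": 0, "gripper": 1}, {"tx": 0, "ty": 0, "tz": 0, "rx": 0, "ry": 0, "rz": 0, "gripper": 1}]}}

```text
time_s: 10.78
tool_pos: [0.5809, -0.3363, 0.0809]
orientation: [3.142, 0.0, 0.035]
ft_force: [0.7, 0.4, 0.6]
width: 0.087
grasp_force: 0.0
```

```bash
python3 plan.py .5809 -.3363 .009 -.137 3
```

```text
[ 0.     -0.      0.1199] [0.     0.     0.0183]
[ 0.     -0.      0.1199] [0.     0.     0.0183]
[ 0.     -0.      0.1199] [0.     0.     0.0183]
yaw now [3.14158643e+00 9.76196684e-05 3.53099152e-02] pos [ 0.5809 -0.3363  0.0809] t 10.775
```

>>> {"name": "move_arm", "arguments": {"rows": [{"tx": 0, "ty": 0, "tz": 0.16, "rx": 0, "ry": 0, "rz": 0.03, "gripper": 1}, {"tx": 0, "ty": 0, "tz": 0.16, "rx": 0, "ry": 0, "rz": 0.025, "gripper": 1}, {"tx": 0, "ty": 0, "tz": 0.04, "rx": 0, "ry": 0, "rz": 0, "gripper": 0.7}, {"tx": 0, "ty": 0, "tz": 0, "rx": 0, "ry": 0, "rz": 0, "gripper": 0.45}, {"tx": 0, "ty": 0, "tz": 0, "rx": 0, "ry": 0, "rz": 0, "gripper": 0.4}]}}

```text
time_s: 11.4
tool_pos: [0.5815, -0.337, 0.0105]
orientation: [3.141, -0.002, -0.139]
ft_force: [0.3, 0.8, -0.6]
width: 0.0647
grasp_force: 0.0
```

>>> {"name": "move_arm", "arguments": {"rows": [{"tx": 0, "ty": 0, "tz": 0, "rx": 0, "ry": 0, "rz": 0, "gripper": 0.3}, {"tx": 0, "ty": 0, "tz": 0, "rx": 0, "ry": 0, "rz": 0, "gripper": 0.2}, {"tx": 0, "ty": 0, "tz": 0, "rx": 0, "ry": 0, "rz": 0, "gripper": 0.2}, {"tx": 0, "ty": 0, "tz": 0, "rx": 0, "ry": 0, "rz": 0, "gripper": 0.2}]}}

```text
time_s: 11.9
tool_pos: [0.5811, -0.3363, 0.0093]
orientation: [-3.141, -0.0, -0.14]
ft_force: [-0.7, 1.7, 3.3]
width: 0.0357
grasp_force: 30.0
```

>>> {"name": "move_arm", "arguments": {"rows": [{"tx": 0, "ty": 0, "tz": -0.15, "rx": 0, "ry": 0, "rz": 0, "gripper": 0.2}, {"tx": 0, "ty": 0, "tz": -0.25, "rx": 0, "ry": 0, "rz": 0, "gripper": 0.2}, {"tx": 0, "ty": 0, "tz": -0.1, "rx": 0, "ry": 0, "rz": 0, "gripper": 0.2}]}}

```text
time_s: 12.28
tool_pos: [0.5814, -0.3374, 0.1117]
orientation: [3.14, -0.003, -0.14]
ft_force: [0.6, -0.9, -1.3]
width: 0.036
grasp_force: 30.0
```

```bash
python3 plan.py .571 .024 .1 -.137 8
```

```text
[-0.0381 -0.2227  0.0069] [ 0.0001 -0.0001 -0.0001]
[-0.038  -0.2227  0.0069] [ 0.0001 -0.0001 -0.0001]
[-0.0379 -0.2228  0.007 ] [ 0.0001 -0.0001 -0.0001]
[-0.0378 -0.2228  0.0071] [ 0.0001 -0.0001 -0.0001]
[-0.0377 -0.2228  0.0071] [ 0.0001 -0.0001 -0.0001]
[-0.0376 -0.2228  0.0072] [ 0.0001 -0.0001 -0.0001]
[-0.0375 -0.2228  0.0072] [ 0.0001 -0.0001 -0.0001]
[-0.0374 -0.2228  0.0073] [ 0.0001 -0.0001 -0.0001]
yaw now [ 3.14018987e+00 -2.63921046e-03 -1.40428369e-01] pos [ 0.5814 -0.3374  0.1117] t 12.275
```

>>> {"name": "move_arm", "arguments": {"rows": [{"tx": -0.04, "ty": -0.22, "tz": 0, "rx": 0, "ry": 0, "rz": 0, "gripper": 0.2}, {"tx": -0.04, "ty": -0.22, "tz": 0, "rx": 0, "ry": 0, "rz": 0, "gripper": 0.2}, {"tx": -0.04, "ty": -0.22, "tz": 0, "rx": 0, "ry": 0, "rz": 0, "gripper": 0.2}, {"tx": -0.035, "ty": -0.225, "tz": 0, "rx": 0, "ry": 0, "rz": 0, "gripper": 0.2}, {"tx": -0.035, "ty": -0.225, "tz": 0, "rx": 0, "ry": 0, "rz": 0, "gripper": 0.2}]}}

```text
time_s: 12.9
tool_pos: [0.5738, -0.1095, 0.1085]
orientation: [-3.141, 0.001, -0.14]
ft_force: [1.1, -0.4, -0.7]
width: 0.0357
grasp_force: 30.0
```

>>> {"name": "move_arm", "arguments": {"rows": [{"tx": -0.035, "ty": -0.225, "tz": 0, "rx": 0, "ry": 0, "rz": 0, "gripper": 0.2}, {"tx": -0.035, "ty": -0.225, "tz": 0, "rx": 0, "ry": 0, "rz": 0, "gripper": 0.2}, {"tx": -0.035, "ty": -0.22, "tz": 0.05, "rx": 0, "ry": 0, "rz": 0, "gripper": 0.2}, {"tx": 0, "ty": 0, "tz": 0.05, "rx": 0, "ry": 0, "rz": 0, "gripper": 0.2}, {"tx": 0, "ty": 0, "tz": 0, "rx": 0, "ry": 0, "rz": 0, "gripper": 0.2}]}}

```text
time_s: 13.52
tool_pos: [0.5714, 0.0239, 0.0881]
orientation: [3.141, 0.001, -0.14]
ft_force: [0.1, -0.5, 0.2]
width: 0.0352
grasp_force: 30.0
```

Run:
```python
from h import *
cams.get_image('side');s=manip.get_state();print(s['time_s'],s['tool_pos'],s['orientation'],np.abs(s['qvel']).max())
a=cams.get_image('scene');b=cams.get_image('side')
np.savez('c3.npz',a=a,b=b)
A,B=cal('scene'),cal('side')
p=s['tool_pos'];st=np.array([.571,.024,.048])
print('scene tcp,stud',proj(A,p),proj(A,st),'side',proj(B,p),proj(B,st))
# 50x50 px windows at 8x... about the stud, side by side
o=[]
for im,C in((a,A),(b,B)):
    u,v=proj(C,st+[0,0,.012]).astype(int); print(u-25,v-35); o.append(cv2.resize(im[v-35:v+35,u-25:u+25,::-1],(400,560),interpolation=cv2.INTER_CUBIC))
cv2.imwrite('pics/c3.png',np.hstack(o))
```

```text
13.575 [0.57175275 0.02304359 0.08877326] [ 3.14073475e+00  5.10973180e-04 -1.41662645e-01] 0.015453980390205959
scene tcp,stud [246.69934467 166.41232332] [246.10896067 181.74416578] side [229.51880422 190.56458082] [230.65673414 210.13373367]
221 142
205 169
```

View pics/c3.png

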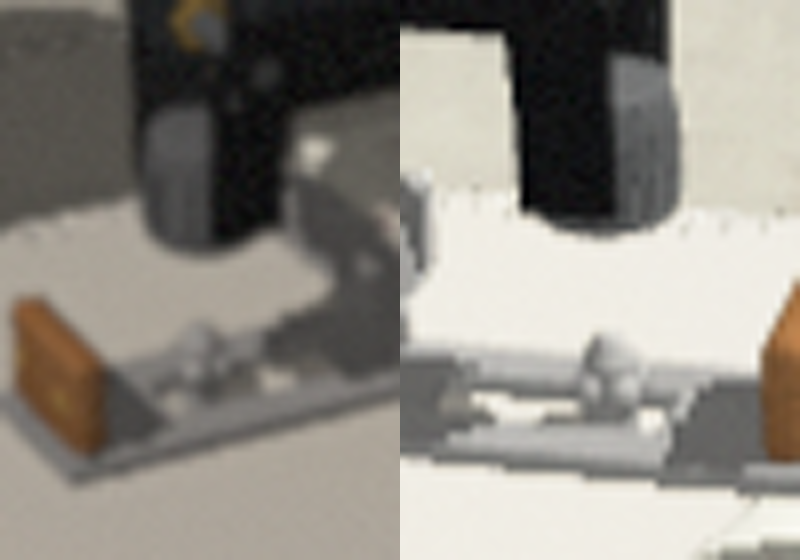

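The last picture shows the cap above the stud in both views, within about 1–2 mm: stud tip at (203,322) and (610,340), cap axis at about u=208 and 608. I'll lower it to just above the tip with a small y correction.

>>> {"name": "move_arm", "arguments": {"rows": [{"tx": 0, "ty": -0.007, "tz": 0.08, "rx": 0, "ry": 0, "rz": 0, "gripper": 0.2}, {"tx": 0, "ty": 0, "tz": 0.06, "rx": 0, "ry": 0, "rz": 0, "gripper": 0.2}, {"tx": 0, "ty": 0, "tz": 0, "rx": 0, "ry": 0, "rz": 0, "gripper": 0.2}, {"tx": 0, "ty": 0, "tz": 0, "rx": 0, "ry": 0, "rz": 0, "gripper": 0.2}]}}

```text
time_s: 14.18
tool_pos: [0.5724, 0.0255, 0.061]
orientation: [3.141, 0.0, -0.14]
ft_force: [-0.1, -0.5, -1.2]
width: 0.0357
grasp_force: 30.0
```

>>> {"name": "move_arm", "arguments": {"rows": [{"tx": 0, "ty": 0.004, "tz": 0.01, "rx": 0, "ry": 0, "rz": 0, "gripper": 0.2}, {"tx": 0, "ty": 0, "tz": 0.012, "rx": 0, "ry": 0, "rz": 0, "gripper": 0.2}, {"tx": 0, "ty": 0, "tz": 0.01, "rx": 0, "ry": 0, "rz": 0, "gripper": 0.2}]}}

```text
time_s: 14.55
tool_pos: [0.5723, 0.0251, 0.0545]
orientation: [-3.142, -0.0, -0.14]
ft_force: [-0.3, -0.0, 0.8]
width: 0.0357
grasp_force: 30.0
```

>>> {"name": "move_arm", "arguments": {"rows": [{"tx": 0, "ty": 0, "tz": 0.012, "rx": 0, "ry": 0, "rz": 0, "gripper": 0.2}, {"tx": 0, "ty": 0, "tz": 0.012, "rx": 0, "ry": 0, "rz": 0, "gripper": 0.2}, {"tx": 0, "ty": 0, "tz": 0, "rx": 0, "ry": 0, "rz": 0, "gripper": 0.2}]}}

```text
time_s: 14.92
tool_pos: [0.5721, 0.025, 0.0496]
orientation: [3.141, 0.0, -0.14]
ft_force: [0.3, 0.0, -0.4]
width: 0.0359
grasp_force: 30.0
```

>>> {"name": "move_arm", "arguments": {"rows": [{"tx": 0, "ty": 0, "tz": 0.01, "rx": 0, "ry": 0, "rz": 0, "gripper": 0.2}, {"tx": 0, "ty": 0, "tz": 0.005, "rx": 0, "ry": 0, "rz": 0, "gripper": 0.2}]}}

```text
time_s: 15.18
tool_pos: [0.5726, 0.025, 0.0471]
orientation: [-3.141, -0.001, -0.14]
ft_force: [-0.8, -0.2, 7.4]
width: 0.0357
grasp_force: 30.0
```

>>> {"name": "move_arm", "arguments": {"rows": [{"tx": 0, "ty": 0, "tz": 0.008, "rx": 0, "ry": 0, "rz": 0, "gripper": 0.2}, {"tx": 0, "ty": 0, "tz": 0, "rx": 0, "ry": 0, "rz": 0, "gripper": 0.2}]}}

```text
time_s: 15.42
tool_pos: [0.573, 0.0249, 0.046]
orientation: [-3.141, -0.001, -0.14]
ft_force: [-1.2, -0.1, 7.7]
width: 0.0358
grasp_force: 30.0
```

>>> {"name": "move_arm", "arguments": {"rows": [{"tx": 0, "ty": 0, "tz": 0.01, "rx": 0, "ry": 0, "rz": 0, "gripper": 0.2}, {"tx": 0, "ty": 0, "tz": 0.005, "rx": 0, "ry": 0, "rz": 0, "gripper": 0.2}]}}

```text
time_s: 15.68
tool_pos: [0.5728, 0.0249, 0.0429]
orientation: [-3.141, -0.001, -0.14]
ft_force: [-0.7, 0.2, 5.0]
width: 0.0356
grasp_force: 30.0
```

>>> {"name": "move_arm", "arguments": {"rows": [{"tx": 0, "ty": 0, "tz": 0.01, "rx": 0, "ry": 0, "rz": 0, "gripper": 0.2}, {"tx": 0, "ty": 0, "tz": 0.005, "rx": 0, "ry": 0, "rz": 0, "gripper": 0.2}]}}

```text
time_s: 15.92
tool_pos: [0.5725, 0.0249, 0.0394]
orientation: [-3.141, -0.0, -0.14]
ft_force: [-0.7, 0.2, 2.9]
width: 0.0355
grasp_force: 30.0
```

The push peaked and then dropped, which is the click. I'll press on to home, where the TCP should be at about 0.036.

>>> {"name": "move_arm", "arguments": {"rows": [{"tx": 0, "ty": 0, "tz": 0.01, "rx": 0, "ry": 0, "rz": 0, "gripper": 0.2}, {"tx": 0, "ty": 0, "tz": 0.006, "rx": 0, "ry": 0, "rz": 0, "gripper": 0.2}, {"tx": 0, "ty": 0, "tz": 0, "rx": 0, "ry": 0, "rz": 0, "gripper": 0.2}]}}

```text
time_s: 16.3
tool_pos: [0.5721, 0.025, 0.0362]
orientation: [-3.141, 0.0, -0.14]
ft_force: [-1.9, 0.7, 6.1]
width: 0.0355
grasp_force: 30.0
```

>>> {"name": "move_arm", "arguments": {"rows": [{"tx": 0, "ty": 0, "tz": 0.004, "rx": 0, "ry": 0, "rz": 0, "gripper": 0.2}, {"tx": 0, "ty": 0, "tz": 0, "rx": 0, "ry": 0, "rz": 0, "gripper": 0.2}, {"tx": 0, "ty": 0, "tz": 0, "rx": 0, "ry": 0, "rz": 0, "gripper": 0.2}]}}

```text
time_s: 16.68
tool_pos: [0.5722, 0.025, 0.0361]
orientation: [-3.141, 0.0, -0.14]
ft_force: [-6.5, 1.2, 16.6]
width: 0.0357
grasp_force: 30.0
```

>>> {"name": "move_arm", "arguments": {"rows": [{"tx": 0, "ty": 0, "tz": 0.002, "rx": 0, "ry": 0, "rz": 0, "gripper": 0.2}, {"tx": 0, "ty": 0, "tz": 0, "rx": 0, "ry": 0, "rz": 0, "gripper": 0.2}, {"tx": 0, "ty": 0, "tz": 0, "rx": 0, "ry": 0, "rz": 0, "gripper": 0.2}, {"tx": 0, "ty": 0, "tz": 0, "rx": 0, "ry": 0, "rz": 0, "gripper": 0.2}]}}

```text
time_s: 17.18
tool_pos: [0.5723, 0.025, 0.036]
orientation: [-3.14, 0.001, -0.14]
ft_force: [-7.5, 1.2, 20.8]
width: 0.0355
grasp_force: 30.0
```

Run:
```python
from h import *
b=cams.get_image('side');a=cams.get_image('scene')
z=np.load('c3.npz')
# has the guide/slab moved since the snug views? compare slab+blade patches away from the hand (scene right part, side left part)
for n,p,q,(x,y,w,h) in(('scene',z['a'],a,(275,165,50,40)),('side',z['b'],b,(140,185,45,60))):
    f=lambda i:cv2.cvtColor(i[y:y+h,x:x+w],cv2.COLOR_RGB2GRAY).astype(np.float32)
    print(n,cv2.phaseCorrelate(f(p),f(q)),np.abs(f(p)-f(q)).mean())
s=manip.get_state();print(s['time_s'],s['tool_pos'],s['ft_force'],s['grasp_force'],s['width'])
```

```text
scene ((0.6420716567478237, 0.7625167668775248), 0.502313663482666) 14.2625
side ((1.3194478875875824, -0.07316522019676341), 0.33929356786939835) 18.224815
17.275 [0.5722433  0.02501861 0.03603599] [-8.03414194  1.54807185 21.31323151] 30.00322211533785 0.03611434657671922
```

The whole-patch check may be confused by the hand's moving shadow. I'll track the near ends of the stop, slab and blade separately.

Run:
```python
from h import *
b=cams.get_image('side');a=cams.get_image('scene');np.savez('c4.npz',a=a,b=b)
g=lambda i:cv2.cvtColor(i,cv2.COLOR_RGB2GRAY)
def tr(p,q,n,c,r=6):
    x,y=c; t=g(p)[y-r:y+r+1,x-r:x+r+1]; s=g(q)[y-r-4:y+r+5,x-r-4:x+r+5]
    m=cv2.matchTemplate(s,t,cv2.TM_CCOEFF_NORMED); _,v,_,l=cv2.minMaxLoc(m); print(n,round(v,3),(l[0]-4,l[1]-4))
for k in('c2.npz','c3.npz'):
    z=np.load(k); print(k)
    for n,c in(('stop',(147,233)),('slab',(166,229)),('blade',(183,231)),('blade2',(183,222))): tr(z['b'],b,'side '+n,c)
    for n,c in(('blade',(285,192)),('slab',(299,188)),('stop',(314,190))): tr(z['a'],a,'scene '+n,c)
z=np.load('c2.npz')['b']
for r in(222,228,232): print(g(z)[r,140:196],g(b)[r,140:196],sep='\n')
```

```text
c2.npz
side stop 0.248 (3, -4)
side slab 0.986 (0, 0)
side blade 0.894 (0, -2)
side blade2 0.996 (0, 0)
scene blade 0.797 (-4, -2)
scene slab 0.676 (0, 2)
scene stop 0.992 (0, 0)
c3.npz
side stop 0.254 (3, -4)
side slab 0.989 (0, 0)
side blade 0.838 (4, -4)
side blade2 0.811 (-2, 4)
scene blade 0.662 (-4, -1)
scene slab 0.855 (0, 1)
scene stop 0.756 (-1, 0)
[212 212 212 212 212 213 214 214 213 173  79  51  50  71 159 162 163 159
 162 160 159 158 159 158 157 158 157 156 156 155 156 156 154 153 150 147
 142 137 135 132 128 112 100 100  98  96  90  91  91  91  92  89  93 105
 109 107]
[169 170 169 171 171 172 170 176 220 180  81  60  66  85 178 196 199 210
 217 221 205 167 164 165 167 165 162 162 162 163 163 162 159 157 156 152
 148 144 140 134 134 117 106 101 104 101  96  97  94  95  95  94  98 110
 115 114]
[117 118 115 116 106  96  98 100 102 100 100  97  93  96 120 142 150 158
 159 160 160 159 160 160 162 158 161 160 161 159 159 157 157 160 159 160
 161 150 120 119 116 114 114  90  91  91  91  91  92  91 106 128 131 132
 131 131]
[121 121 121 124 137 174 189 192 195 199 210 185 162  99 129 149 159 166
 167 166 168 166 167 169 168 168 166 168 167 167 166 167 165 167 170 168
 168 154 129 125 121 120 116  95  95  96  97  95  93  97 112 135 139 138
 138 139]
[114 116 114 115 118 117 116 112  93  92  91  90  92  94 103 118 119 126
 143 144 153 158 159 160 161 161 160 162 160 154 125 118 120 117 126 156
 160 152 128 116 117 117 112  90  91  91  92  99 126 130 131 130 133 134
 133 131]
[121 120 122 125 143 149 154 170 173 163 126  96  97  99 107 123 124 130
 153 152 156 168 168 167 167 166 168 167 166 159 129 124 123 120 134 166
 167 157 132 122 121 122 118  95  95  96  95 106 130 138 139 138 136 139
 139 140]
```

The slab and blade edges lie on the same pixels as when they were first made snug; only the lighting changed. The push is steady at about 21 N.

Run:
```python
from rig import manip
s=manip.get_state();print(s['time_s'],s['tool_pos'],s['ft_force'],s['grasp_force']);print(manip.finish_job())
```

```text
17.375 [0.57227377 0.02499171 0.03605526] [-8.35655768  1.44319325 20.97974674] 30.003122873604298
the job is handed in; nothing more can be done
None
```

I handed the job in at 17.4 s: the slab is snug between guide and back stop, and the cap clicked onto the stud and sits home on the guide. The gripper still holds the cap with about 21 N of downward push, and I never touched the shaker or the cut pieces; the final no-movement check covered the slab's and guide's near (left) end only.

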